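Open the arm shear and feed a folded panel to its back gauge

ROBOT

A 7-joint arm with a two-finger parallel gripper is mounted at the origin on the work surface. World frame = base frame: x ahead of the robot, y to its left, z up, the work surface at z = 0. Lengths are in m, angles in rad, forces in N, time in s.
With the tool pointing down it reaches from about 0.425 to 0.925 m from the base axis. Payload 6.8 kg.
Tool frame: the origin (TCP) lies at the very end of the fingers, on their centre line; the grasp point (between the pads) lies 19 mm behind it; z points along the fingers, y is the line along which they close (so a half turn about z gives the same grasp; the last joint's range is limited). The gripper opens to 85 mm and grips with 20 to 120 N. Pads are 22 mm wide; open, the fingers measure 114 mm over their backs; the gripper's body (76 mm by 85 mm) begins 54 mm behind the grasp point. The pads swing forward as they close: fully open they stand 13 mm farther back than shut.
Start: joints at [-1.264, 0.477, 0.022, 1.555, -0.011, 1.109, -0.083], TCP at [0.272, 0.618, 0.231] pointing down, gripper open.
Joint ranges: [-2.96, 2.96], [-0.34, 2.1], [-1.41, 1.46], [0.24, 2.44], [-1.37, 4.51], [0.17, 1.92], [-2.96, 2.96]. Speed limits (rad/s): [2.39, 2.39, 3.14, 3.14, 3.14, 3.14, 3.14].

INTERFACE

Orientations are given as a unit quaternion [w, x, y, z].
In Python, from station import get_obs, read_camera, hand_in gives the robot as it stands.
- The arm moves only by the tool arm_command, never from a script. Its argument "commands" is one flat list of numbers, 7 for each row, row after row: the shift along the tool's x, y, z in m, then the turn, a rotation vector about the tool's x, y, z in degrees, then the opening, from 0 (shut) to 1 (fully open). In form: [tx, ty, tz, rx, ry, rz, fingers, tx, ty, tz, rx, ry, rz, fingers, ...]. A call has 1 to 8 rows; each row is the pose to reach, as a shift and turn from the pose commanded when the call began, along the tool's axes at that moment; what a row does not reach only later rows make up. A row lasts 1/10 s, in which the tool goes at most 50 mm and 8.59 degrees, less where a joint would pass 70% of its speed; a pose out of reach is approached as far as the arm can. A call with a gripper value outside its range is refused whole. The fingers move at their own pace and stop on an object; "force" is the grip in N (left out, the last holds). Time passes only in rows, so rows that repeat a pose let the fingers close. It gives the time, the measured TCP pose, the force, the opening and the grip force at its end, in the units of the state.
- get_obs(): the state, without advancing time (a new reading comes with each control period).
- read_camera(name): name is "scene" or "top"; returns a dict with "img" (480x640x3 uint8, red, green, blue), "camera_matrix" (3x3 intrinsics, pixels), "pose" (4x4, takes a point from camera to world coordinates). Camera axes: x right, y down, z forward; pixel columns grow to the right and rows downward; lengths in m; the calibration is good to about 2 mm. A picture is of the moment at which its call begins. There is no depth.
- hand_in(): hands the job in; it is judged then, once.
The state is a dict: "t": time; "q": joint angles; "joint_vel": joint speeds; "joint_torque": joint torques, N m; "eef_pos": TCP position; "tool_rot": TCP orientation; "contact_force": force on the tool from outside, world axes, zero at the start; "torque": the same for the moment, N m; "gripper_width": opening from 0.0 (shut) to 1.0 (fully open); "grasp_force": force on a finger pad.
Only numpy, scipy, OpenCV 4.12 (cv2) and the standard library are available. Lean on these libraries where they do the work, as an engineer would, in place of code of your own. Each camera call takes 0.05 s, during which the arm holds its last target. There are 200 camera calls.

TASK

The bench shear is shut. Only pushing with the fingers, gripping nothing, push its counterweighted knife arm up past its balance point so that it stays raised by itself, then push the folded sheet panel forward under it, flat on the shear's bed and never lifted, until its front edge rests squarely against the back gauge. Do not shift the gauge's setting, and leave the other things where they are.

Things in the scene. Friction and masses are not known exactly. Their poses are not given: they have to be found in the camera images.
- shear: Bench arm shear (lever guillotine for sheet), fixed; place and turn vary. Origin on the bench under the middle of its bed; x = feed direction, away from the robot; z up. Dark iron bed, top 80 mm above the bench, x -125 to +130, y -130 to +130 mm; the lower knife is its front edge, x = 130. Side fence: bar 12 mm wide, 14 mm high on the bed, y 106 to 118, x -120 to +90.
- pivot (a point): Pivot of the knife arm: a level axis along the shear's x, at x 145, y 160, z 115 mm in the shear's frame, in a grey bracket (y 125 to 190, up to 140 mm high). Behind it, on a tail cranked up and back, sits the arm's round cast-iron counterweight (88 mm across, 50 mm thick); as the arm rises it swings back and down, to 155 mm beyond the pivot on the +y side.
- knife_arm (a joint): Angle of the knife arm, rad: 0 shut (arm level, blade across the bed's front edge: nothing can pass), growing as the grip rises, end stop 1.20. Balance at about 0.50: let go below 0.40 it falls shut, above 0.60 it swings on by itself to the stop in about 1 s and stays. Lifting at the grip takes about 3 to 4 N at first, less higher up, up to 6 N if quick.
- grip (a point): Middle of the arm's round black grip, 28 mm across, 110 mm long along the arm (the point's y axis points along it to the pivot, 370 mm away). Shut, its axis lies level 115 mm above the bench, 100 mm of free space beneath it, beside the bed at the shear's x 145, y -155 to -265 mm. The arm between pivot and grip is a grey bar 12 mm thick, 30 mm deep, with the blade beneath.
- panel: Folded aluminium sheet panel, about 0.14 kg, loose on the bed: flat leg 110 x 110 mm, 3 mm thick; along its near edge a 3 mm thick upstand, top 30 mm above the bed. Origin under the middle of the flat leg; x towards the front edge (outer face of the upstand x = -55, front edge x = +55), z up. Starts with its front edge 15 to 40 mm short of the knife, up to 5 degrees askew.
- panel_front_left (a point): Left (+y) corner of the panel's front edge, at half the sheet's thickness (55, 55, 1.5 mm in the panel's frame).
- panel_front_right (a point): Right (-y) corner of the panel's front edge (55, -55, 1.5 mm in the panel's frame).
- gauge_face (a point): Middle of the back gauge's near face, at the level of the bed; axes as the shear's. The gauge is an upright aluminium bar, 200 mm long along y, 16 mm thick, 52 to 102 mm above the bench, its face 21 to 39 mm beyond the lower knife, looking back to the bed. It is clamped on two rods and slips only when pushed with more than 80 N.
- marker: Grey marker pen, 124 mm long and 15 mm thick, lying on the bed along the side fence; origin under the middle of its barrel. Bystander.
- tape_measure: Tape measure 68 x 36 x 34 mm on the bench, on the robot's side of the grip. Bystander, origin under its middle.
- cutting_oil: White plastic bottle, 60 mm across and 150 mm tall, on the bench beyond the end of the grip (shear's -y side). Bystander, origin under its middle.
- angle_offcut: Short steel angle, 110 x 28 x 28 mm, on the bench behind the back gauge. Bystander, origin under its middle.
- hammer: Hammer lying on the bench, right of the shear. Bystander.
- spray_can: Spray can, 65 mm across and 190 mm tall, on the bench, left of the shear. Bystander, origin under its middle.
- c_clamp: Small C-clamp, 110 mm long, lying on the bench at the far right. Bystander.
Not all that is in view belongs to the job. What is meant by the panel is not brown, and is the smaller of those in its own colour.

How it is judged:
By the outcome, as a careful person would: the job done as asked, in the order asked, and still so for the second after the job is handed in, with the robot touching nothing.
It also fails if it takes over 61 s, if anything falls off the work surface, if the arm or the gripper's body presses on something with over 40 N, if the wrist force passes 120 N, or if a joint passes its speed limit or range.

## Working session

There is one attempt and no reset: what is moved stays moved. The work goes in short steps, Python scripts to look and compute and a tool call to move; the robot and the scene stay as the last step left them, time stands still between calls to the robot, and variables do not carry over. Pictures are saved under pics/ and viewed, at most 13 in all, crops included, and the job is handed in when it is done.

Besides the shell and the picture viewer there is one more tool, called after ">>>" as name(argument=value, ...), one argument or row to a line, values as JSON. arm_command: Moves the arm, as the interface text tells. Its arguments: {"type":"object","properties":{"commands":{"type":"array","items":{"type":"number"}},"force":{"type":"number"}},"required":["commands"]}

```bash
mkdir -p pics; python3 - <<'E'
from station import *
import cv2,numpy as np
o=get_obs();print(o)
for n in("scene","top"):
    c=read_camera(n);cv2.imwrite(f"pics/{n}0.png",c["img"][:,:,::-1]);np.savez(f"{n}0.npz",**c);print(n,c["camera_matrix"].tolist(),c["pose"].round(4).tolist())
E
```

```text
{'t': 0.0, 'q': array([-1.26410886,  0.4778121 ,  0.02233424,  1.55646662, -0.01149245,
        1.1092952 , -0.08312069]), 'joint_vel': array([ 0.00115199,  0.00104752, -0.00082379, -0.00249556, -0.00079028,
        0.00038365,  0.00014509]), 'joint_torque': array([ 4.67141635e-04, -5.96452045e+01,  1.60812624e+00, -2.81194675e+01,
        1.24586347e-02,  9.29083413e-03, -4.66557523e-06]), 'eef_pos': array([0.27179335, 0.61720622, 0.23031117]), 'tool_rot': array([-1.20387011e-04,  2.05905692e-01,  9.78571401e-01, -9.18697194e-04]), 'contact_force': array([-0.23863189,  0.39881711, -0.08116841]), 'torque': array([ 0.04450815,  0.01207044, -0.0404909 ]), 'grasp_force': 0.0, 'gripper_width': 0.9969448343463947}
scene [[588.971883120051, 0.0, 318.8140909205799], [0.0, 588.971883120051, 243.70498648779684], [0.0, 0.0, 1.0]] [[0.6028, 0.5101, -0.6136, 1.3822], [0.7979, -0.387, 0.4621, -0.6788], [-0.0018, -0.7682, -0.6402, 0.9475], [0.0, 0.0, 0.0, 1.0]]
top [[479.9438324068698, 0.0, 319.1235361877051], [0.0, 479.9438324068698, 236.30358605183594], [0.0, 0.0, 1.0]] [[-0.0163, -0.9914, 0.1302, 0.361], [-0.9998, 0.0149, -0.0114, -0.0441], [0.0094, -0.1304, -0.9914, 1.4118], [0.0, 0.0, 0.0, 1.0]]
```

View pics/scene0.png

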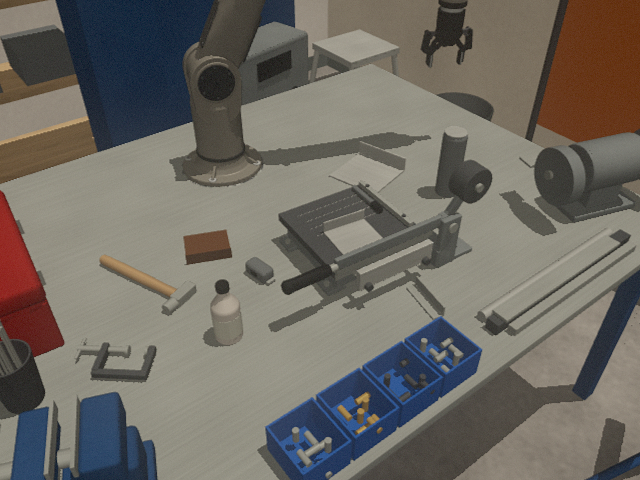

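View pics/top0.png

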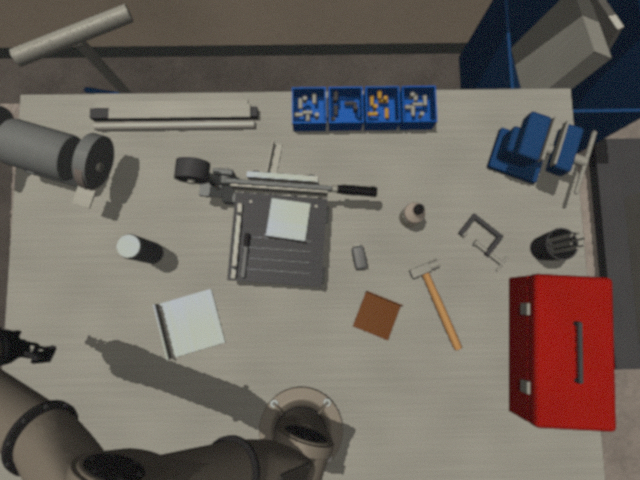

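Top view: what could be taken for the panel is the small silver sheet on the bed (288,220), the larger silver sheet on the bench (190,323), and the brown plate (377,315). The one on the bed fits the description. The shear bed runs from (237,195) to (327,288), the knife arm lies along row ~187, the grip is at (357,190) and the tape measure at (360,257). I'll check this in a close crop.

```bash
cat > h.py <<'E'
import numpy as np,cv2
def ray(c,u,v):
    K=c["camera_matrix"];P=c["pose"];d=P[:3,:3]@np.linalg.inv(K)@[u,v,1];return P[:3,3],d
def onz(c,u,v,z):
    o,d=ray(c,u,v);return o+d*(z-o[2])/d[2]
def proj(c,p):
    P=c["pose"];q=P[:3,:3].T@(np.asarray(p)-P[:3,3]);q=c["camera_matrix"]@q;return q[:2]/q[2]
E
python3 - <<'E'
from h import *
i=cv2.imread("pics/top0.png")[150:300,165:395];cv2.imwrite("pics/c1.png",cv2.resize(i,None,fx=3.4,fy=3.4,interpolation=cv2.INTER_CUBIC))
i=cv2.imread("pics/scene0.png")[120:310,240:500];cv2.imwrite("pics/c2.png",cv2.resize(i,None,fx=3,fy=3,interpolation=cv2.INTER_CUBIC))
E
```

```text
(no output)
```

View pics/c1.png

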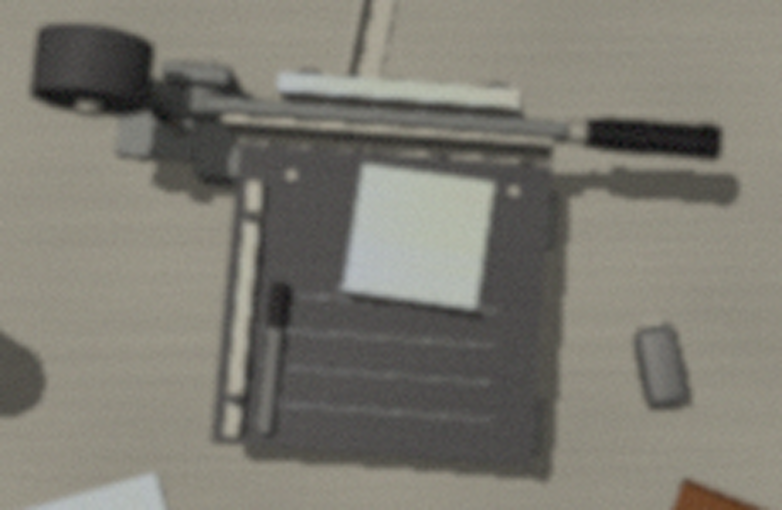

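View pics/c2.png

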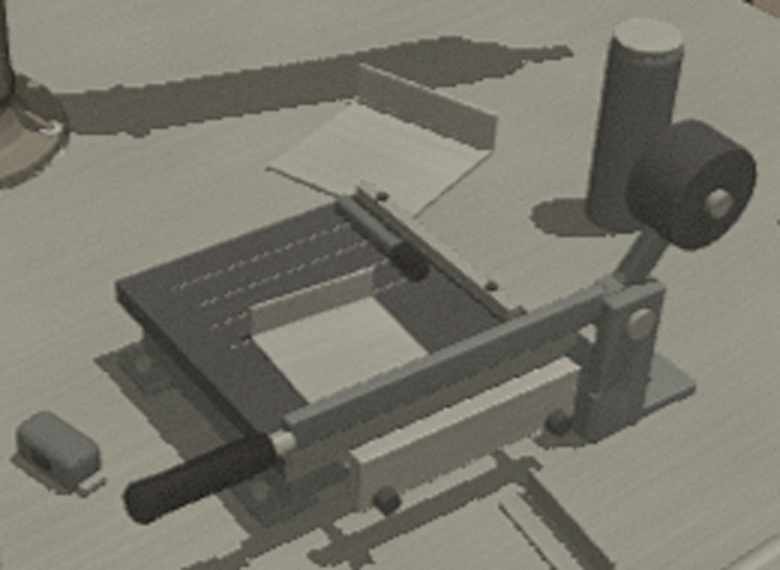

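```bash
cat >> h.py <<'E'
from scipy.optimize import least_squares
def load(n): return dict(np.load(n+"0.npz"))
def S(p,pose): # shear->world
    x,y,a=pose; p=np.asarray(p,float)/1000
    return np.array([x+np.cos(a)*p[0]-np.sin(a)*p[1], y+np.sin(a)*p[0]+np.cos(a)*p[1], p[2]])
def Sinv(w,pose):
    x,y,a=pose;dx,dy=w[0]-x,w[1]-y
    return 1000*np.array([np.cos(a)*dx+np.sin(a)*dy,-np.sin(a)*dx+np.cos(a)*dy,w[2]])
E
python3 - <<'E'
from h import *
T=load("top");C=load("scene")
t=lambda u,v:(165+u/3.4,150+v/3.4); s=lambda u,v:(240+u/3,120+v/3)
obs=[(T,t(720,139),(145,-265,115)),(T,t(588,133),(145,-155,115)),(T,t(231,438),(-120,112,94)),(T,t(254,180),(90,112,94)),
(C,s(118,285),(-125,-130,80)),(C,s(338,200),(-125,130,80))]
f=lambda q:np.concatenate([proj(c,S(p,q))-uv for c,uv,p in obs])
r=least_squares(f,[.65,.1,0],loss="soft_l1");q=r.x;print(q,np.degrees(q[2]));print(f(q).reshape(-1,2).round(1).tolist())
np.save("shear.npy",q)
for n,p in dict(nearR=(-125,-130,80),nearL=(-125,130,80),farR=(130,-130,80),pivot=(145,160,115)).items():
    a=proj(T,S(p,q));print(n,((a-[165,150])*3.4).round(),((proj(C,S(p,q))-[240,120])*3).round(),S(p,q).round(3))
print("grip",S((145,-210,115),q))
for n,uv in dict(FL=(363,164),FR=(495,182),NR=(477,311),NL=(341,291)).items():
    print(n,Sinv(onz(T,*t(*uv),.083),q).round(1),Sinv(onz(T,*t(*uv),.11),q).round(1))
print("scene panel: upstand top L,R",[Sinv(onz(C,*s(*uv),.11),q).round(1) for uv in((374,268),(250,308))])
print("upstand base inner R",Sinv(onz(C,*s(255,337),.083),q).round(1))
for n,uv in dict(gL=(279,75),gR=(519,92),gnL=(280,92),gnR=(519,108)).items(): print(n,Sinv(onz(T,*t(*uv),.102),q).round(1))
print("gauge scene far topL/R",[Sinv(onz(C,*s(*uv),.102),q).round(1) for uv in((578,372),(360,470),(350,452))])
print("tape",Sinv(onz(T,*t(662,367),.034),q),"oil top",Sinv(onz(T,413,213,.1),q),"can",Sinv(onz(T,128,247,.19),q))
E
```

```text
[ 0.53203621  0.05478658 -0.07875904] -4.512560514499191
[[0.1, -0.1], [-0.8, -0.8], [0.8, -0.3], [0.5, 0.3], [-2.3, -1.3], [10.5, -5.0]]
nearR [534. 463.] [111. 281.] [ 0.397 -0.065  0.08 ]
nearL [214. 442.] [369. 185.] [0.418 0.194 0.08 ]
farR [552. 155.] [285. 459.] [ 0.651 -0.085  0.08 ]
pivot [198. 106.] [608. 300.] [0.689 0.203 0.115]
grip [ 0.66006442 -0.1659707   0.115     ]
FL [112.   26.4  83. ] [106.4  23.6 110. ]
FR [103.9 -83.8  83. ] [ 98.5 -84.4 110. ]
NR [ -4.5 -76.1  83. ] [ -7.7 -76.8 110. ]
NL [ 4.9 36.4 83. ] [  1.5  33.4 110. ]
scene panel: upstand top L,R [array([  8.6,  36.2, 110. ]), array([ -1.1, -75.1, 110. ])]
upstand base inner R [  2.9 -72.9  83. ]
gL [178.1  98.9 102. ]
gR [176.6 -99.  102. ]
gnL [163.8  96.9 102. ]
gnR [163.1 -99.9 102. ]
gauge scene far topL/R [array([188. ,  94.3, 102. ]), array([ 187.3, -105.2,  102. ]), array([ 168.3, -100.2,  102. ])]
tape [ -36.37625384 -234.29004449   34.        ] oil top [  92.04736194 -369.96945037  100.        ] can [-60.13449965 371.29143867 190.        ]
```

Crops: the panel on the bed has its upstand at the near edge, with corners in the top crop at (363,164), (495,182), (477,311) and (341,291). It is the smaller silver one, so the choice is confirmed. The shear fit agrees to about 1 px, and the gauge face comes out at shear x of about 165. A down-pointing tool can't get under the grip, but it can raise the arm by pushing the counterweight in +y. I'll locate the counterweight next.

```bash
python3 - <<'E'
from h import *
T=load("top");C=load("scene");q=np.load("shear.npy")
t=lambda u,v:np.array((165+u/3.4,150+v/3.4)); s=lambda u,v:np.array((240+u/3,120+v/3))
f=lambda p:np.r_[proj(T,S((p[0]-29,p[1],p[2]),q))-t(90,105),proj(C,S((p[0]+29,p[1],p[2]),q))-s(718,203)]
r=least_squares(f,[145,200,230]);p=r.x;print("cw shear",p,"res",f(p),"rel pivot",p[1]-160,p[2]-115)
print("world",S(p,q))
# top silhouettes check
for d in((-25,0,44),(25,0,44),(0,-44,0),(0,44,0)): print(d,((proj(T,S(p+d,q))-[165,150])*3.4).round(),((proj(C,S(p+d,q))-[240,120])*3).round())
for n,tg in dict(cwpush=(p[0],p[1]-44-35,p[2]-15),pan=(-30,-25,90)).items(): print(n,S(tg,q).round(4))
E
```

```text
cw shear [148.87133851 223.98212046 200.42414745] res [ 0.00596717  0.00548254  0.00682093 -0.00156805] rel pivot 63.982120458813824 85.42414744810199
world [0.69806845 0.26636153 0.20042415]
(-25, 0, 44) [75. 85.] [677. 120.]
(25, 0, 44) [82. 19.] [725. 150.]
(0, -44, 0) [151.  72.] [647. 203.]
(0, 44, 0) [36. 64.] [733. 167.]
cwpush [0.6919 0.1876 0.1854]
pan [0.5002 0.0322 0.09  ]
```

```bash
cat >> h.py <<'E'
from scipy.spatial.transform import Rotation as R
from station import *
def rel(*tg): # shear-frame mm targets -> tool-axis shifts from the present pose, and turn
    o=get_obs();q=np.load("shear.npy");w,x,y,z=o["tool_rot"];Rt=R.from_quat([x,y,z,w])
    a=q[2];Rd=R.from_matrix(np.array([[-np.cos(a),-np.sin(a),0],[-np.sin(a),np.cos(a),0],[0,0,-1]]).T if 0 else np.c_[[-np.cos(a),-np.sin(a),0],[-np.sin(a),np.cos(a),0],[0,0,-1]])
    print("turn",np.degrees((Rt.inv()*Rd).as_rotvec()).round(1),"now",Sinv(o["eef_pos"],q).round(1),"F",o["contact_force"].round(1),"t",round(o["t"],2),"w",round(o["gripper_width"],2))
    for g in tg: print(g,Rt.inv().apply(S(g,q)-o["eef_pos"]).round(4))
E
python3 -c "
from h import *
rel((148,157,330))"
```

```text
turn [ -0.1  -0.  -19.3] now [-303.6  540.3  230.4] F [-0.7  0.5  0.2] t 0.1 w 1.0
(148, 157, 330) [-0.5528 -0.213  -0.0991]
```

>>> arm_command(
  commands=[0,0,-0.1,0,0,0,0,0,0,-0.1,0,0,-5,0,-0.1,-0.04,-0.1,0,0,-10,0,-0.2,-0.08,-0.1,0,0,-15,0,-0.3,-0.12,-0.1,0,0,-19.3,0,-0.4,-0.16,-0.1,0,0,-19.3,0,-0.5,-0.195,-0.1,0,0,-19.3,0,-0.553,-0.213,-0.1,0,0,-19.3,0],
  force=40,
)

```text
t: 0.9
eef_pos: [0.4842, 0.4029, 0.331]
tool_rot: [-0.0, 0.039, 0.999, -0.0]
contact_force: [0.9, 1.1, 0.4]
gripper_width: 0.002
grasp_force: 0.0
```

```bash
python3 -c "
from h import *
rel((148,157,330))"
```

```text
turn [-0. -0.  0.] now [-75.  343.2 331. ] F [0.9 1.1 0.4] t 0.9 w 0.0
(148, 157, 330) [-0.2229 -0.1864  0.001 ]
```

>>> arm_command(
  commands=[-0.04,-0.03,0,0,0,0,0,-0.08,-0.06,0,0,0,0,0,-0.12,-0.1,0,0,0,0,0,-0.16,-0.14,0,0,0,0,0,-0.2,-0.17,0,0,0,0,0,-0.223,-0.186,0,0,0,0,0,-0.223,-0.186,0,0,0,0,0,-0.223,-0.186,0,0,0,0,0],
)

```text
t: 1.7
eef_pos: [0.6914, 0.2007, 0.3302]
tool_rot: [-0.001, 0.04, 0.999, -0.0]
contact_force: [-0.8, 0.7, -0.1]
gripper_width: 0.001
grasp_force: 0.0
```

```bash
python3 - <<'E'
from h import *
rel((148,160,229),(148,177,229))
c=read_camera("scene")["img"][80:300,300:560];t=read_camera("top")["img"][110:330,120:380]
cv2.imwrite("pics/c3.png",cv2.resize(np.hstack([c,t])[:,:,::-1],None,fx=1.5,fy=1.5))
E
```

```text
turn [-0.  -0.1 -0.1] now [147.4 158.  330.2] F [-0.8  0.7 -0.1] t 1.7 w 0.0
(148, 160, 229) [-0.0008  0.0021  0.1012]
(148, 177, 229) [-0.0007  0.0191  0.1012]
```

View pics/c3.png

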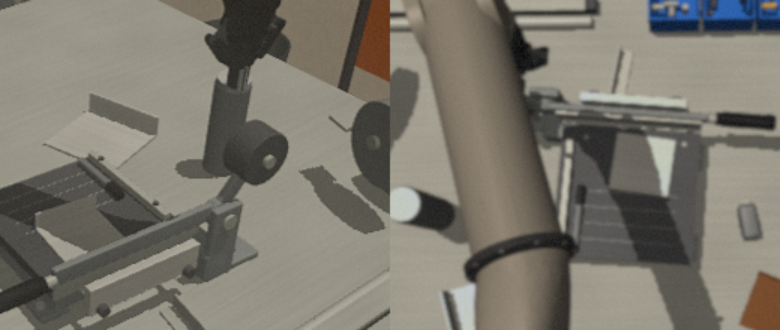

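The closed fingers stand at about (238,75) in the left half, above the pivot and on the −y side of the counterweight at (258,152). That is clear to descend.

>>> arm_command(
  commands=[0,-0.005,0.05,0,0,0,0,0,-0.005,0.09,0,0,0,0,0,0,0.1,0,0,0,0,0,0.008,0.101,0,0,0,0,0,0.016,0.101,0,0,0,0,0,0.02,0.102,0,0,0,0,0,0.024,0.105,0,0,0,0,0,0.028,0.109,0,0,0,0],
)

```text
t: 2.6
eef_pos: [0.6947, 0.2292, 0.2278]
tool_rot: [0.002, 0.039, 0.999, 0.0]
contact_force: [-11.7, -5.9, 31.4]
gripper_width: 0.004
grasp_force: 12.6
```

```bash
python3 -c "
from h import *
rel((148,193,215))"
```

```text
turn [ 0.   0.2 -0. ] now [148.4 186.7 227.8] F [-11.7  -5.9  31.4] t 2.6 w 0.0
(148, 193, 215) [0.0005 0.0063 0.0128]
```

>>> arm_command(
  commands=[0,-0.025,-0.005,0,0,0,0,0,-0.028,0.01,0,0,0,0,0,-0.028,0.015,0,0,0,0,0,-0.02,0.015,0,0,0,0,0,-0.012,0.015,0,0,0,0,0,-0.006,0.015,0,0,0,0,0,0,0.015,0,0,0,0,0,0.004,0.017,0,0,0,0],
)

```text
t: 3.4
eef_pos: [0.6929, 0.2275, 0.2031]
tool_rot: [-0.002, 0.041, 0.999, -0.005]
contact_force: [-2.9, -13.7, -1.0]
gripper_width: -0.0
grasp_force: 5.9
```

```bash
python3 - <<'E'
from h import *
rel((148,193,215))
c=read_camera("scene")["img"][80:300,240:500]
cv2.imwrite("pics/c4.png",cv2.resize(c[:,:,::-1],None,fx=2,fy=2))
E
```

```text
turn [-0.6 -0.2 -0.2] now [146.8 184.8 203.1] F [ -2.9 -13.7  -1. ] t 3.4 w -0.0
(148, 193, 215) [-0.0011  0.0081 -0.012 ]
```

View pics/c4.png

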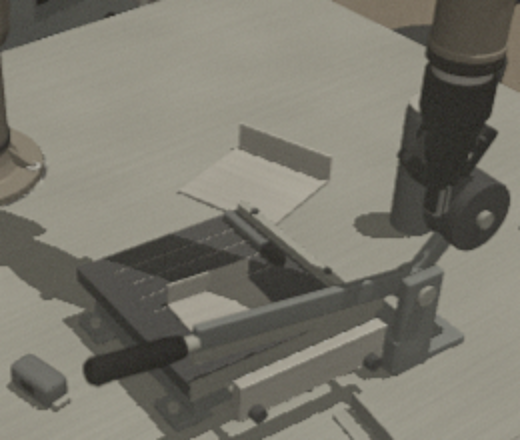

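The picture shows the fingers at about (440,200) bearing on the counterweight's side and the grip (135,358) already raised, with a 14 N push. I'll keep following it down and back.

>>> arm_command(
  commands=[0,0.005,0.006,0,0,0,0,0,0.01,0.012,0,0,0,0,0,0.014,0.02,0,0,0,0,0,0.018,0.026,0,0,0,0,0,0.022,0.032,0,0,0,0,0,0.026,0.036,0,0,0,0,0,0.03,0.04,0,0,0,0,0,0.033,0.04,0,0,0,0],
)

```text
t: 4.25
eef_pos: [0.6952, 0.2682, 0.1641]
tool_rot: [-0.001, 0.038, 0.999, -0.0]
contact_force: [0.5, -0.6, 0.1]
gripper_width: 0.003
grasp_force: 0.0
```

```bash
python3 - <<'E'
from h import *
rel((148,215,162))
c=read_camera("scene")["img"][40:300,220:500]
cv2.imwrite("pics/c5.png",cv2.resize(c[:,:,::-1],None,fx=2,fy=2))
E
```

```text
turn [-0.  -0.1  0.1] now [145.9 225.6 164.1] F [ 0.5 -0.6  0.1] t 4.25 w 0.0
(148, 215, 162) [-0.0021 -0.0106  0.0021]
```

View pics/c5.png

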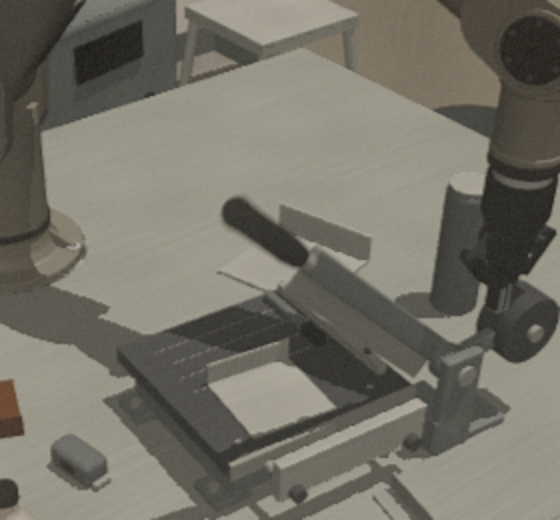

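The arm is well past balance: the grip at (260,225) is high and the tool force is zero. I'll retract up and back while it swings on.

>>> arm_command(
  commands=[0,-0.003,-0.04,0,0,0,0,0,-0.003,-0.08,0,0,0,0,0.02,-0.003,-0.12,0,0,0,0,0.06,-0.003,-0.15,0,0,0,0,0.1,-0.003,-0.15,0,0,0,0,0.14,-0.003,-0.15,0,0,0,0,0.18,-0.003,-0.15,0,0,0,0.7,0.2,-0.003,-0.15,0,0,0,0.7],
)

```text
t: 5.1
eef_pos: [0.4929, 0.2804, 0.3156]
tool_rot: [-0.001, 0.037, 0.999, 0.0]
contact_force: [-0.5, 0.2, -0.6]
gripper_width: 0.333
grasp_force: 0.0
```

```bash
python3 - <<'E'
from h import *
rel((-40,-26,300))
c=read_camera("scene");np.savez("scene0.npz",**c);cv2.imwrite("pics/s6.png",c["img"][:,:,::-1])
c=read_camera("top");np.savez("top0.npz",**c);cv2.imwrite("pics/t6.png",c["img"][:,:,::-1])
E
```

```text
turn [ 0.  -0.1  0.2] now [-56.7 221.8 315.6] F [-0.5  0.2 -0.6] t 5.1 w 0.33
(-40, -26, 300) [-0.0158 -0.2479  0.0154]
```

View pics/s6.png

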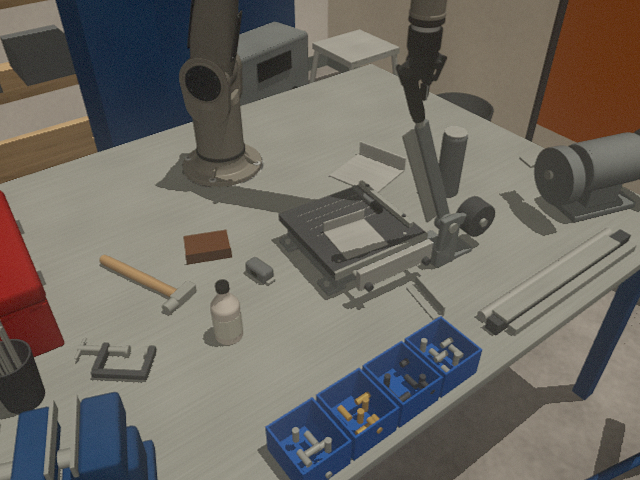

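The knife arm stands up at its stop, with its bar from (440,215) to (415,130), and nothing else has moved. Next I'll go behind the panel.

>>> arm_command(
  commands=[-0.01,-0.05,0,0,0,0,0.7,-0.015,-0.1,0,0,0,0,0.7,-0.015,-0.15,0,0,0,0,0.7,-0.015,-0.2,0.04,0,0,0,0.7,-0.015,-0.248,0.08,0,0,0,0.7,-0.015,-0.248,0.12,0,0,0,0.7,-0.015,-0.248,0.16,0,0,0,0.7,-0.015,-0.248,0.19,0,0,0,0.7],
)

```text
t: 6.0
eef_pos: [0.4913, 0.0287, 0.1225]
tool_rot: [-0.001, 0.041, 0.999, -0.001]
contact_force: [0.3, -0.3, -1.0]
gripper_width: 0.695
grasp_force: 0.0
```

```bash
python3 - <<'E'
from h import *
rel((-35,-26,83))
c=read_camera("scene");q=np.load("shear.npy")
cv2.imwrite("pics/s7.png",cv2.resize(c["img"][100:310,260:500][:,:,::-1],None,fx=2.8,fy=2.8,interpolation=cv2.INTER_CUBIC))
E
```

```text
turn [-0.1 -0.1 -0.1] now [-38.5 -29.2 122.5] F [ 0.3 -0.3 -1. ] t 6.0 w 0.7
(-35, -26, 83) [-0.0036  0.0032  0.0394]
```

View pics/s7.png

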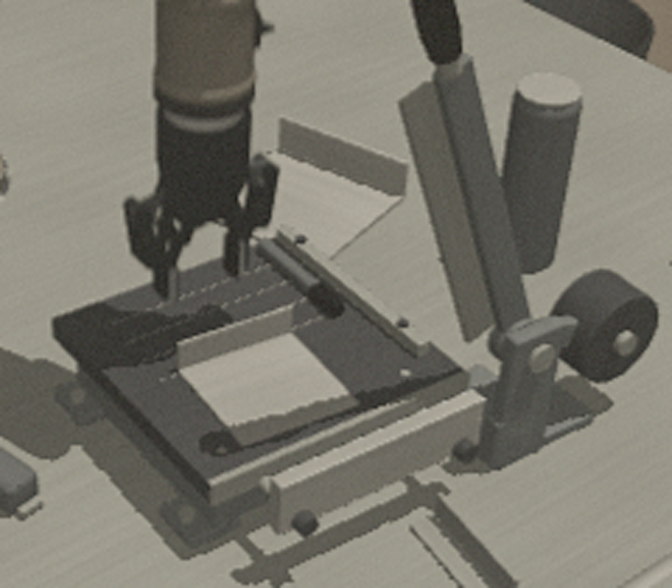

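The fingers at (170,285) and (240,260) stand behind the upstand (180–295, 325), clear of the marker at (315,290). I'll descend and start pushing gently.

>>> arm_command(
  commands=[0,0.002,0.02,0,0,0,0.7,0,0.002,0.035,0,0,0,0.7,0,0.002,0.037,0,0,0,0.7,-0.01,0.002,0.037,0,0,0,0.7,-0.016,0.002,0.037,0,0,0,0.7,-0.022,0.002,0.037,0,0,0,0.7,-0.028,0.002,0.037,0,0,0,0.7,-0.034,0.002,0.037,0,0,0,0.7],
)

```text
t: 6.85
eef_pos: [0.5266, 0.0301, 0.0886]
tool_rot: [-0.0, 0.039, 0.999, 0.0]
contact_force: [-2.3, -0.1, 0.1]
gripper_width: 0.698
grasp_force: 0.7
```

>>> arm_command(
  commands=[-0.006,0,0,0,0,0,0.7,-0.012,0,0,0,0,0,0.7,-0.018,0,0,0,0,0,0.7,-0.024,0,0,0,0,0,0.7,-0.03,0,0,0,0,0,0.7,-0.032,0,0,0,0,0,0.7,-0.032,0,0,0,0,0,0.7],
)

```text
t: 7.55
eef_pos: [0.5589, 0.0277, 0.0883]
tool_rot: [0.001, 0.039, 0.999, -0.0]
contact_force: [-0.9, 0.4, -0.4]
gripper_width: 0.702
grasp_force: 0.0
```

```bash
python3 - <<'E'
from h import *
rel((44,-26,84))
c=read_camera("scene")
cv2.imwrite("pics/s8.png",cv2.resize(c["img"][190:300,290:480][:,:,::-1],None,fx=4,fy=4,interpolation=cv2.INTER_CUBIC))
E
```

```text
turn [0.  0.1 0. ] now [ 28.9 -24.9  88.3] F [-0.9  0.4 -0.4] t 7.55 w 0.7
(44, -26, 84) [-0.0151 -0.0012  0.0043]
```

View pics/s8.png

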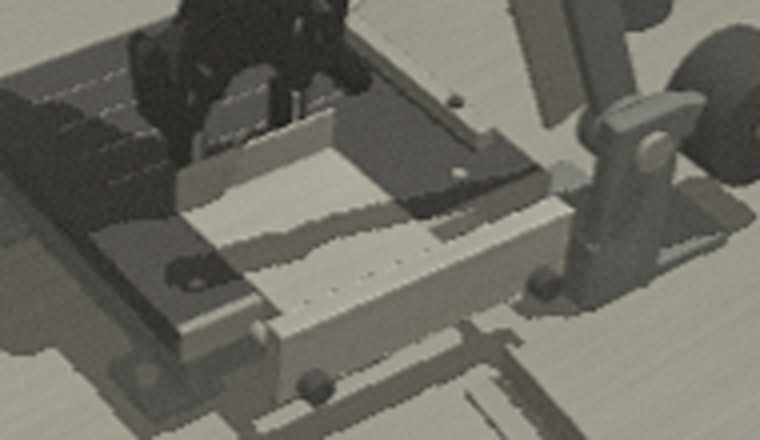

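The panel (upstand at 180–335, row ~160) is now square and past the knife, a bit short of the gauge. I'll go on slowly and watch the force.

>>> arm_command(
  commands=[-0.003,0,0,0,0,0,0.7,-0.006,0,0,0,0,0,0.7,-0.009,0,0,0,0,0,0.7,-0.011,0,0,0,0,0,0.7,-0.011,0,0,0,0,0,0.7],
)

```text
t: 8.1
eef_pos: [0.5697, 0.0269, 0.0883]
tool_rot: [0.0, 0.039, 0.999, -0.0]
contact_force: [0.4, -0.4, 0.1]
gripper_width: 0.7
grasp_force: 0.0
```

>>> arm_command(
  commands=[-0.002,0,0,0,0,0,0.7,-0.003,0,0,0,0,0,0.7,-0.003,0,0,0,0,0,0.7],
)

```text
t: 8.4
eef_pos: [0.5722, 0.0267, 0.0883]
tool_rot: [0.0, 0.039, 0.999, 0.0]
contact_force: [0.2, -0.4, 0.3]
gripper_width: 0.697
grasp_force: 0.3
```

>>> arm_command(
  commands=[-0.001,0,0,0,0,0,0.7,-0.002,0,0,0,0,0,0.7,-0.002,0,0,0,0,0,0.7],
)

```text
t: 8.7
eef_pos: [0.5728, 0.0267, 0.0882]
tool_rot: [-0.001, 0.039, 0.999, 0.0]
contact_force: [-5.5, 1.5, 4.9]
gripper_width: 0.696
grasp_force: 2.8
```

>>> arm_command(
  commands=[-0.001,0,0,0,0,0,0.7,-0.002,0,0,0,0,0,0.7,-0.002,0,0,0,0,0,0.7],
)

```text
t: 9.0
eef_pos: [0.5728, 0.0266, 0.0879]
tool_rot: [-0.003, 0.039, 0.999, 0.0]
contact_force: [-11.0, 1.4, 7.4]
gripper_width: 0.7
grasp_force: 5.5
```

```bash
python3 - <<'E'
from h import *
rel((44,-26,84))
c=read_camera("scene")
cv2.imwrite("pics/s9.png",cv2.resize(c["img"][190:300,290:480][:,:,::-1],None,fx=4,fy=4,interpolation=cv2.INTER_CUBIC))
E
```

```text
turn [-0.  -0.4  0. ] now [ 42.9 -24.9  87.9] F [-11.    1.4   7.4] t 9.0 w 0.7
(44, -26, 84) [-0.0011 -0.0011  0.0038]
```

The panel stopped at TCP x 42.9, which puts its front edge at about 164. That matches the gauge. I'll press a little more to seat it, then back straight off.

>>> arm_command(
  commands=[-0.001,0,0,0,0,0,0.7,-0.002,0,0,0,0,0,0.7,-0.003,0,0,0,0,0,0.7,-0.003,0,0,0,0,0,0.7,-0.003,0,0,0,0,0,0.7],
)

```text
t: 9.55
eef_pos: [0.5729, 0.0266, 0.0875]
tool_rot: [-0.006, 0.039, 0.999, 0.0]
contact_force: [-19.5, 1.9, 14.8]
gripper_width: 0.699
grasp_force: 9.6
```

>>> arm_command(
  commands=[0.003,0,0,0,0,0,0.7,0.008,0,0,0,0,0,0.7,0.014,0,0,0,0,0,0.7,0.03,0,0,0,0,0,0.7,0.05,0,0,0,0,0,0.7,0.06,0,-0.03,0,0,0,0.7,0.08,0,-0.06,0,0,0,0.7,0.1,0,-0.1,0,0,0,0.7],
)

```text
t: 10.35
eef_pos: [0.4783, 0.0338, 0.1885]
tool_rot: [-0.001, 0.039, 0.999, -0.0]
contact_force: [1.8, 0.9, 1.1]
gripper_width: 0.699
grasp_force: 0.0
```

>>> arm_command(
  commands=[0,0.05,-0.03,0,0,0,0.7,0,0.1,-0.06,0,0,0,0.7,0,0.15,-0.06,0,0,0,0.7,0,0.2,-0.06,0,0,0,0.7,0,0.25,-0.06,0,0,0,0.7,0,0.3,-0.06,0,0,0,0.7,0,0.3,-0.06,0,0,0,0.7],
)

```text
t: 11.05
eef_pos: [0.5014, 0.34, 0.2483]
tool_rot: [0.0, 0.035, 0.999, 0.002]
contact_force: [-0.6, -0.1, -0.5]
gripper_width: 0.699
grasp_force: 0.0
```

```bash
python3 - <<'E'
from h import *
rel()
c=read_camera("scene");t=read_camera("top")
a=cv2.resize(c["img"][120:310,290:480],(400,400),interpolation=cv2.INTER_CUBIC);b=cv2.resize(t["img"][160:270,225:335],(400,400),interpolation=cv2.INTER_CUBIC)
cv2.imwrite("pics/s10.png",np.hstack([a,b])[:,:,::-1])
E
```

```text
turn [0.2 0.  0.5] now [-52.9 281.9 248.3] F [-0.6 -0.1 -0.5] t 11.05 w 0.7
```

View pics/s10.png

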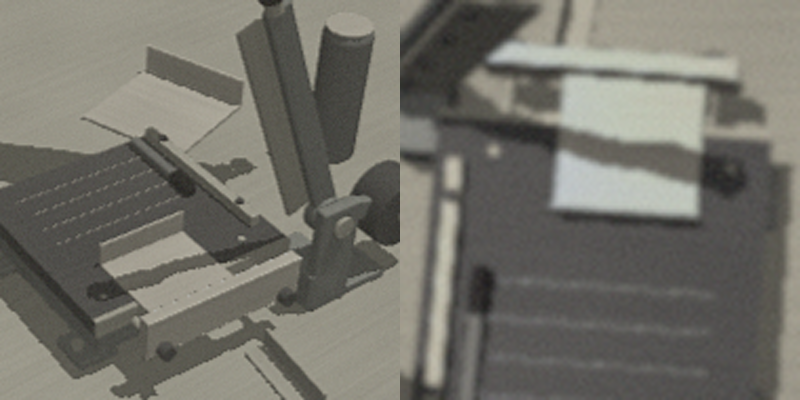

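The knife arm is still up and the panel is at the gauge, with its top-crop corners at about (563,80), (705,85), (700,215) and (552,210). I'll check squareness numerically.

```bash
python3 - <<'E'
from h import *
q=np.load("shear.npy");c=read_camera("top");g=cv2.GaussianBlur(cv2.cvtColor(c["img"],cv2.COLOR_RGB2GRAY),(3,3),0).astype(float)
def edges(fix,rng,axis,sign):
    out=[]
    for k in fix:
        l=g[rng[0]:rng[1],k] if axis==0 else g[k,rng[0]:rng[1]]
        d=sign*np.gradient(l);i=int(np.argmax(d[1:-1]))+1
        o=.5*(d[i-1]-d[i+1])/(d[i-1]-2*d[i]+d[i+1]+1e-9)
        p=rng[0]+i+o;out.append((k,p) if axis==0 else (p,k))
    return np.array(out)
def line(e,z,n,along):
    P=np.array([Sinv(onz(c,u,v,z),q) for u,v in e]);a,b=(1,0) if along=="y" else (0,1)
    m=np.polyfit(P[:,a],P[:,b],1);r=np.abs(P[:,b]-np.polyval(m,P[:,a]));k=r<np.median(r)*3+.2;m=np.polyfit(P[k,a],P[k,b],1)
    print(n,"deg",np.degrees(np.arctan(m[0])).round(2),"pos",np.median(P[:,b]).round(1),"rms",np.std(P[k,b]-np.polyval(m,P[k,a])).round(2))
line(edges(range(270,305),(212,224),0,-1),.11,"upstand top (x vs y)","y")
line(edges(range(182,214),(300+113-100,300+125-100) if 0 else (412-100-0,425-100),1,-1)if 0 else edges(range(198,214),(412-100,424-100) if 0 else (313,324),1,-1),.083,"right? ","x")
line(edges(range(186,214),(262,274),1,1),.083,"left side (y vs x)","x")
line(edges(range(186,214),(412-100,425-100) if 0 else (300,318),1,-1),.083,"right side","x")
line(edges(range(255,315),(170,180),0,1),.102,"gauge far top edge","y")
line(edges(list(range(250,266))+list(range(308,316)),(174,186),0,-1),.102,"gauge near edge","y")
E
```

```text
upstand top (x vs y) deg 0.14 pos 53.7 rms 0.16
right?  deg -86.32 pos -100.9 rms 168.03
left side (y vs x) deg -0.38 pos 36.9 rms 0.21
right side deg 1.21 pos -74.2 rms 0.76
gauge far top edge deg 0.92 pos 180.7 rms 0.81
gauge near edge deg 0.41 pos 165.0 rms 0.54
```

It's square within about 0.3°. There is plenty of time left, so one gentle push at the middle with shut fingers will let the edge settle flush on the gauge.

```bash
python3 -c "
from h import *
rel((10,-18.5,250),(10,-18.5,88))"
```

```text
turn [-0.   0.   0.1] now [-51.2 275.5 248. ] F [ 0.5 -0.4  0.3] t 11.2 w 0.7
(10, -18.5, 250) [-0.0605 -0.2941 -0.0019]
(10, -18.5, 88) [-0.0605 -0.2941  0.1601]
```

>>> arm_command(
  commands=[0,-0.05,0,0,0,0,0,-0.02,-0.1,0,0,0,0,0,-0.04,-0.15,0,0,0,0,0,-0.06,-0.2,0,0,0,0,0,-0.06,-0.25,0,0,0,0,0,-0.06,-0.294,0.02,0,0,0,0,-0.06,-0.294,0.06,0,0,0,0,-0.06,-0.294,0.1,0,0,0,0],
)

```text
t: 12.0
eef_pos: [0.5394, 0.0293, 0.1485]
tool_rot: [0.002, 0.043, 0.999, -0.0]
contact_force: [1.0, 0.5, -1.6]
gripper_width: -0.0
grasp_force: 0.0
```

```bash
python3 -c "
from h import *
rel((10,-18.5,90),(38,-18.5,90),(45,-18.5,90))"
```

```text
turn [-0.   0.2 -0.5] now [  9.4 -24.8 148.5] F [ 1.   0.5 -1.6] t 12.0 w -0.0
(10, -18.5, 90) [-0.0004  0.0064  0.0585]
(38, -18.5, 90) [-0.0284  0.0066  0.0586]
(45, -18.5, 90) [-0.0354  0.0067  0.0586]
```

>>> arm_command(
  commands=[0,0.004,0.03,0,0,0,0,0,0.005,0.05,0,0,0,0,0,0.005,0.058,0,0,0,0,-0.012,0.005,0.058,0,0,0,0,-0.022,0.005,0.058,0,0,0,0,-0.027,0.005,0.058,0,0,0,0,-0.03,0.005,0.058,0,0,0,0,-0.032,0.005,0.058,0,0,0,0],
)

```text
t: 12.8
eef_pos: [0.5726, 0.0377, 0.0909]
tool_rot: [0.001, 0.039, 0.999, 0.0]
contact_force: [0.1, -0.3, -0.5]
gripper_width: -0.003
grasp_force: 0.0
```

>>> arm_command(
  commands=[-0.001,0,0,0,0,0,0,-0.002,0,0,0,0,0,0,-0.003,0,0,0,0,0,0,-0.003,0,0,0,0,0,0],
)

```text
t: 13.2
eef_pos: [0.5738, 0.0377, 0.0901]
tool_rot: [-0.001, 0.039, 0.999, 0.0]
contact_force: [-4.9, -0.3, 4.5]
gripper_width: 0.001
grasp_force: 2.3
```

>>> arm_command(
  commands=[-0.001,0,0,0,0,0,0,-0.002,0,0,0,0,0,0,-0.002,0,0,0,0,0,0,-0.002,0,0,0,0,0,0],
)

```text
t: 13.6
eef_pos: [0.5739, 0.0376, 0.0898]
tool_rot: [-0.003, 0.039, 0.999, 0.0]
contact_force: [-10.0, 0.5, 7.7]
gripper_width: 0.001
grasp_force: 5.1
```

>>> arm_command(
  commands=[0.003,0,0,0,0,0,0,0.008,0,0,0,0,0,0,0.014,0,0,0,0,0,0,0.03,0,0,0,0,0,0,0.05,0,0,0,0,0,0,0.06,0,-0.03,0,0,0,0,0.08,0,-0.06,0,0,0,0,0.1,0,-0.1,0,0,0,0],
)

```text
t: 14.4
eef_pos: [0.4757, 0.0449, 0.1903]
tool_rot: [-0.001, 0.039, 0.999, -0.0]
contact_force: [0.4, 0.8, 0.4]
gripper_width: -0.002
grasp_force: 0.0
```

>>> arm_command(
  commands=[0,0.05,-0.03,0,0,0,0,0,0.1,-0.06,0,0,0,0,0,0.15,-0.06,0,0,0,0,0,0.2,-0.06,0,0,0,0,0,0.25,-0.06,0,0,0,0,0,0.25,-0.06,0,0,0,0],
)

```text
t: 15.0
eef_pos: [0.4953, 0.3011, 0.2503]
tool_rot: [0.0, 0.035, 0.999, 0.002]
contact_force: [-1.1, -0.4, -0.4]
gripper_width: 0.0
grasp_force: 0.0
```

```bash
python3 - <<'E'
from h import *
rel()
print(hand_in())
E
```

```text
turn [0.2 0.  0.5] now [-56.  242.7 250.3] F [-1.1 -0.4 -0.4] t 15.0 w 0.0
the job is handed in; nothing more can be done
None
```

Job handed in at 15.0 s: the knife arm stands up at its stop (raised by pushing its counterweight, not the grip), and the panel was pushed flat up to the back gauge, about 0.3° from square before a last seating push I did not re-measure; peak push on the panel was about 25 N, well under the gauge's 80 N slip.

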